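# Finish the crosswise tightening of a clamp plate on a power board

### The job

The clamp plate on the power board is being tightened crosswise, part of a turn at a time: one diagonal pair of bar-head screws is done, their bars parallel to the board's long edges, and the other two bars still stand askew. Pick up the slotted key with the flat black handle and turn these two clockwise until their bars are parallel to the long edges too: first the screw beside the white connector, and only when that is done the one diagonally across from it. Turn them only with the key, without the gripper pressing on the board or screws, then stand the key upright on the bench clear of the board and let go.

Things in the scene. Friction and masses are not known exactly. Their poses are not given: they have to be found in the camera images.
- key_center (a point): Centre of the key, upright on the bench on two steel jaws, 88 mm tall, z up. Flat black handle 60 (x) x 16 (y) x 36 mm high, middle 26 mm above this point; jaw ends 44 mm below. Foot 36 (x) x 32 mm. Slot between the jaws along x, open at the ends, 16 mm deep, 20 mm wide at the mouth, 12 at the top: drops over a screw's bar, either way round. The driver with a round grey handle is not needed.
- clamp: Power board, fixed, at any yaw. Origin: underside centre, on the bench; x along the long edges, z up. Green board 210 (x) x 150 mm, steel plate 126 mm square, top 40 mm above the bench. Screws at x, y = +/-45 mm with bars 36 x 8 mm, from 44 to 56 mm above the bench. Those at (+45,+45), (-45,-45) are done and do not turn. White connector 20 x 36 mm at (-90,+45), top at 48 mm.
- screw_first (a joint): Angle of the screw at (-45,+45) of the board, by the white connector; grows clockwise seen from above. 0: bar parallel to the board's x; at -1 the bar is 1 rad counterclockwise from that. Starts at -1.15 to -0.8; stops at -1.35 and +0.6; stays where left, friction 0.12 N m. The loose key lets the bar lag up to 0.2 rad behind it.
- screw_second (a joint): The same for the screw at (+45, -45), diagonally across from screw_first.
There are look-alikes about, which are no part of the job. Leave any blue, brown or green look-alike of the part that bears key_center alone.

How it is judged:
On the way, in this order (a step that is already met when the one before it is completed fails the run):
1. the screw beside the white connector is turned until its bar is parallel to the board's long edges (within 15 degrees), the one across from it still askew (value of joint screw_first between -0.27 and 0.27 rad and value of joint screw_second below -0.55 rad), for 0.2 s.
2. then the screw diagonally across is turned parallel as well (within 15 degrees) (value of joint screw_first between -0.27 and 0.27 rad and value of joint screw_second between -0.27 and 0.27 rad), for 0.2 s.
At the end, for the whole second after the job is handed in: Both screws' bars are parallel to the board's long edges within 15 degrees, and the key stands upright on the bench (within 8 degrees, its centre below 54 mm), at least 85 mm from the board's centre (all of step 2 and angle between key_center's own z axis and vertical below 0.15 rad and height (world z) of key_center below 0.054 m and horizontal distance between key_center and clamp above 0.085 m); the robot touches nothing.
It fails at once if the gripper's fingers press on the board or its screws (more than 2 N): the screws are turned only with the key (contact force between the fingers and clamp above 2 N).
It also fails if it takes over 58 s, if anything falls off the work surface, if the arm or the gripper's body presses on something with over 40 N, if the wrist force passes 120 N, or if a joint passes its speed limit or range.

### The arm

A 7-joint arm with a two-finger parallel gripper is mounted at the origin on the work surface. World frame = base frame: x ahead of the robot, y to its left, z up, the work surface at z = 0. Lengths are in m, angles in rad, forces in N, time in s.
With the tool pointing down it reaches from about 0.4 to 0.875 m from the base axis. Payload 19.3 kg.
Tool frame: the origin (TCP) lies midway between the tips of the shut fingers; the grasp point (between the pads) lies robot.pinch_z behind it (robot.pinch_z is the distance from the TCP to the grasp point, in m); z points along the fingers, y is the line along which they close (so a half turn about z gives the same grasp; the last joint's range is limited). The gripper opens to 85 mm and grips with 20 to 120 N. Pads are 22 mm wide; open, the fingers measure 114 mm over their backs; the gripper's body (76 mm by 85 mm) begins 54 mm behind the grasp point. The pads swing forward as they close: fully open they stand 13 mm farther back than shut.
Start: joints at [1.104, 0.521, -0.036, 1.599, 0.021, 1.021, -0.113], TCP at [0.242, -0.576, 0.231] pointing down, gripper open.
Joint ranges: [-2.91, 2.91], [-0.3, 2.13], [-1.5, 1.42], [0.17, 2.43], [-1.26, 4.41], [0.16, 1.93], [-2.52, 2.52]. Speed limits (rad/s): [1.89, 1.89, 2.39, 2.39, 3.01, 3.01, 3.01].

### API

Orientations are given as a 3x3 rotation matrix whose columns are the frame's x, y, z axes.
In Python, from bench import status, optics, workorder, robot gives the robot as it stands.
- The arm moves only by the shell command python3 -m creep 'ROWS' [FORCE]. ROWS is a JSON object of lists of equal length, an entry for each row: "turn": the turn, a rotation vector about the tool's x, y, z in degrees, a list of three; "slide": the shift along the tool's x, y, z in cm, a list of three; "claw": the closure, from 0 (fully open) to 1 (shut). A call has 1 to 12 rows; each row is the pose to reach, as a shift and turn from the pose commanded when the call began, along the tool's axes at that moment; what a row does not reach only later rows make up. A row lasts 1/10 s, in which the tool goes at most 50 mm and 8.59 degrees, less where a joint would pass 70% of its speed; a pose out of reach is approached as far as the arm can. A call with a gripper value outside its range is refused whole. The fingers move at their own pace and stop on an object; FORCE is the grip in N (left out, the last holds). Time passes only in rows, so rows that repeat a pose let the fingers close. It gives the time, the measured TCP pose, the force, the opening and the grip force at its end, in the units of the state.
- status.get_state(): the state, without advancing time (a new reading comes with each control period).
- optics.camera(name): name is "scene" or "top" or "wrist"; returns the picture (384x512x3 uint8, red, green, blue); there is no depth.
- optics.calibration(name): a dict with "camera_matrix" (3x3 intrinsics, pixels), "extrinsics" (4x4, takes a point from world to camera coordinates); the wrist camera has in their place "tool_from_camera" (4x4, takes a point from camera to tool coordinates, whose origin is the TCP and whose axes are the flange's). Camera axes: x right, y down, z forward; pixel columns grow to the right and rows downward; lengths in m; the calibration is good to about 2 mm. A picture is of the moment at which its call begins: read the wrist's pose just before it. calibration takes no time and is no camera call.
- workorder.job_done(): hands the job in; it is judged then, once.
The state is a dict: "clock": time; "qpos": joint angles; "qvel": joint speeds; "tau": joint torques, N m; "tool_pos": TCP position; "ee_rot": TCP orientation; "contact_force": force on the tool from outside, world axes, zero at the start; "ft_torque": the same for the moment, N m; "finger_gap": finger opening in m; "grasp_force": force on a finger pad.
Only numpy, scipy, OpenCV 4.12 (cv2) and the standard library are available. Lean on these libraries where they do the work, as an engineer would, in place of code of your own. Each camera call takes 0.05 s, during which the arm holds its last target. There are 200 camera calls.

## Working session

There is one attempt and no reset: what is moved stays moved. The work goes in short steps, Python scripts to look and compute and a shell command to move; the robot and the scene stay as the last step left them, time stands still between calls to the robot, and variables do not carry over. Pictures are saved under pics/ and viewed, at most 10 in all, crops included, and the job is handed in when it is done.

```bash
ls; mkdir -p pics
python3 - <<'E'
from bench import status, optics, workorder, robot
import cv2, numpy as np
s=status.get_state()
print(s['clock'],s['tool_pos'],s['ee_rot'],s['finger_gap'],robot.pinch_z)
for n in('top','scene'):
    im=optics.camera(n); cv2.imwrite(f'pics/{n}0.png',im[:,:,::-1]); c=optics.calibration(n); print(n,c)
print(optics.calibration('wrist'))
E
```

```text
pics
0.0 [ 0.24139459 -0.57614822  0.23074418] [[ 9.22309470e-01  3.86451839e-01 -4.66507882e-04]
 [ 3.86452117e-01 -9.22308944e-01  9.86669057e-04]
 [-4.89643205e-05 -1.09029717e-03 -9.99999404e-01]] 0.08515495763526464 0.0187
top {'camera_matrix': array([[495.83761904,   0.        , 253.03862846],
       [  0.        , 495.83761904, 186.25494265],
       [  0.        ,   0.        ,   1.        ]]), 'extrinsics': array([[-0.02374021, -0.99916671,  0.03320082,  0.11944046],
       [-0.99163217,  0.01931985, -0.12764159,  0.48939792],
       [ 0.12689379, -0.03595324, -0.99126451,  1.03483002],
       [ 0.        ,  0.        ,  0.        ,  1.        ]])}
scene {'camera_matrix': array([[403.08859754,   0.        , 257.07481759],
       [  0.        , 403.08859754, 194.08176771],
       [  0.        ,   0.        ,   1.        ]]), 'extrinsics': array([[ 0.47515063,  0.87988812,  0.00536403, -0.3225174 ],
       [ 0.69380087, -0.37089788, -0.61731282, -0.25033507],
       [-0.54117671,  0.29703815, -0.7866995 ,  1.06523774],
       [ 0.        ,  0.        ,  0.        ,  1.        ]])}
{'camera_matrix': array([[342.5016287 ,   0.        , 256.16211447],
       [  0.        , 342.5016287 , 194.19235201],
       [  0.        ,   0.        ,   1.        ]]), 'tool_from_camera': array([[-1.09593338e-03, -9.58932570e-01, -2.83632024e-01,
         7.12610054e-02],
       [ 9.99999339e-01, -9.52641720e-04, -6.43134293e-04,
        -1.35790179e-03],
       [ 3.46522722e-04, -2.83632541e-01,  9.58932981e-01,
        -1.43438271e-01],
       [ 0.00000000e+00,  0.00000000e+00,  0.00000000e+00,
         1.00000000e+00]])}
```

View pics/top0.png

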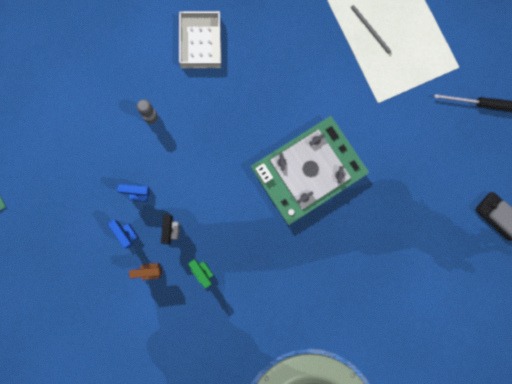

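View pics/scene0.png

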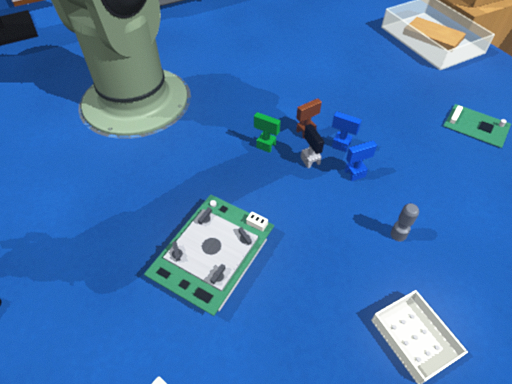

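The top view shows the board around (310,170), with the white connector at (264,173). The black-handled key is at about (168,229), between the blue, brown and green look-alikes. The scene view shows the key at (312,145).

```bash
cat > h.py <<'E'
import numpy as np, cv2
from bench import status, optics
def rays(c,uv,E=None):
    E=c['extrinsics'] if E is None else E
    uv=np.atleast_2d(np.float64(uv)); d=np.c_[uv,np.ones(len(uv))]@np.linalg.inv(c['camera_matrix']).T
    return -E[:3,:3].T@E[:3,3], d@E[:3,:3]
def plane(c,uv,z,E=None):
    o,d=rays(c,uv,E); return (o+d*((z-o[2])/d[:,2:]))[:,:2]
def proj(c,p,E=None):
    E=c['extrinsics'] if E is None else E
    q=np.atleast_2d(p)@E[:3,:3].T+E[:3,3]; q=q@c['camera_matrix'].T; return q[:,:2]/q[:,2:]
def wristE():
    s=status.get_state(); T=np.eye(4); T[:3,:3]=s['ee_rot']; T[:3,3]=s['tool_pos']
    return np.linalg.inv(T@optics.calibration('wrist')['tool_from_camera'])
E
python3 - <<'E'
from h import *
im=cv2.imread('pics/top0.png'); c=optics.calibration('top')
a=cv2.resize(im[110:230,242:382],None,fx=4,fy=4,interpolation=cv2.INTER_CUBIC)
b=cv2.resize(im[195:275,140:200],None,fx=4,fy=4,interpolation=cv2.INTER_CUBIC)
o=np.zeros((480,800,3),np.uint8);o[:,:560]=a;o[:320,560:]=b
cv2.imwrite('pics/c0.png',o)
hsv=cv2.cvtColor(im,cv2.COLOR_BGR2HSV)
def big(m,box):
    x0,y0,x1,y1=box;k=np.zeros_like(m);k[y0:y1,x0:x1]=m[y0:y1,x0:x1]
    cs=cv2.findContours(k,0,2)[0];return max(cs,key=cv2.contourArea)
g=big(cv2.inRange(hsv,(40,60,30),(90,255,255)),(242,110,382,230))
g=cv2.convexHull(g)
print('green',cv2.minAreaRect(g)); 
for z in(0,.03): 
    P=plane(c,g[:,0],z); print(z,cv2.minAreaRect((P*1000).astype(np.float32)))
v=im.max(2); k=big(((v<60)*255).astype(np.uint8),(140,195,200,275)); print('key',cv2.minAreaRect(k),plane(c,cv2.minAreaRect(k)[0],.088))
st=big(cv2.inRange(hsv,(0,0,120),(180,60,255)),(275,130,350,205)); print('plate',cv2.minAreaRect(cv2.convexHull(st)))
P=plane(c,cv2.convexHull(st)[:,0],.04);print(cv2.minAreaRect((P*1000).astype(np.float32)))
E
```

```text
green ((309.3573303222656, 169.41586303710938), (69.83248138427734, 96.15547943115234), 57.094757080078125)
0 ((531.1455078125, -18.753341674804688), (154.4210662841797, 215.9717559814453), 31.430856704711914)
0.03 ((526.322509765625, -14.164779663085938), (150.14859008789062, 209.99630737304688), 31.430856704711914)
key ((166.77931213378906, 228.91395568847656), (8.63920783996582, 28.015005111694336), 2.8624050617218018) [[0.40200235 0.28499854]]
plate ((309.96148681640625, 168.6923065185547), (60.46232223510742, 59.07557678222656), 56.30992889404297)
((526.2999877929688, -13.977676391601562), (129.03338623046875, 128.9600372314453), 31.642765045166016)
```

View pics/c0.png

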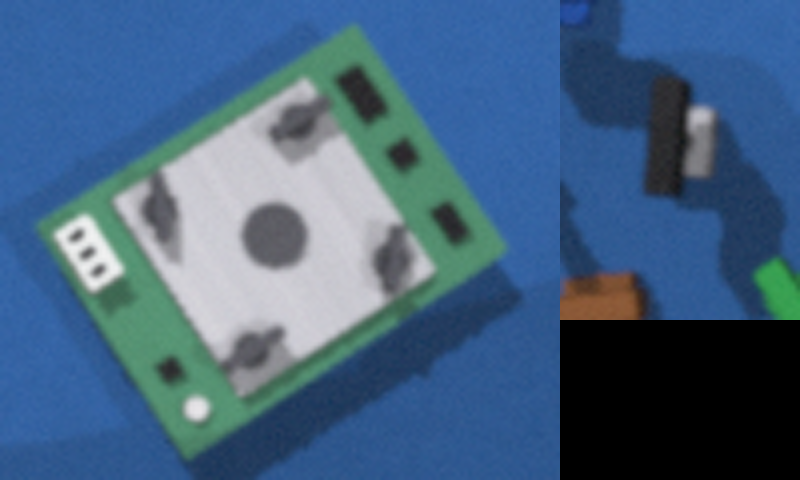

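The crop shows the first screw at (158,210), beside the connector, and the second at (392,258). The key handle at (665,135) runs nearly along world x. The board centre is about (526,-14) mm, with its x axis at yaw -58.6°.

```bash
cat >> h.py <<'E'
def go(x,y,z,yaw):
    "slide (cm) and tool-z turn (deg) to a TCP pose, tool down, tool x at yaw (deg)"
    s=status.get_state(); R=s['ee_rot']; a=np.radians(yaw)
    T=np.c_[[np.cos(a),np.sin(a),0],[np.sin(a),-np.cos(a),0],[0,0,-1]]
    r=cv2.Rodrigues(R.T@T)[0][:,0]
    print('t',round(s['clock'],2),'slide',np.round(R.T@(np.array([x,y,z])-s['tool_pos'])*100,2),'turn',np.round(np.degrees(r),1))
E
python3 -c "
from h import *
go(.52,-.15,.25,80);go(.40,.28,.25,180)"
```

```text
t 0.1 slide [ 42.16 -28.54  -1.89] turn [ -0.1  -0.  -57.3]
t 0.1 slide [ 47.71 -72.84  -1.85] turn [-0.000e+00 -1.000e-01 -1.573e+02]
```

```bash
python3 -m creep '{"slide":[[42,-28,-2],[42,-28,-2],[42,-28,-2],[42,-28,-2],[42,-28,-2],[42,-28,-2],[42,-28,-2],[42,-28,-2],[42,-28,-2],[42,-28,-2],[42,-28,-2],[42,-28,-2]],"turn":[[0,0,-57],[0,0,-57],[0,0,-57],[0,0,-57],[0,0,-57],[0,0,-57],[0,0,-57],[0,0,-57],[0,0,-57],[0,0,-57],[0,0,-57],[0,0,-57]],"claw":[0,0,0,0,0,0,0,0,0,0,0,0]}'; python3 -c "
from h import *
s=status.get_state();print(s['tool_pos'],s['qpos']);go(.40,.28,.25,180)"
```

```text
clock: 1.3
tool_pos: [0.5212, -0.1543, 0.251]
ee_rot: [[0.175, 0.985, -0.0], [0.985, -0.175, 0.001], [0.0, -0.001, -1.0]]
contact_force: [-0.9, -0.4, -0.4]
finger_gap: 0.0855
grasp_force: 0.0
[ 0.52117283 -0.15432033  0.25097679] [ 0.48989138  0.39442728 -0.41215578  1.77761637  0.18247492  1.00770051
 -0.16819962]
t 1.3 slide [ 40.64 -19.54   0.13] turn [   0.    -0.  -100.1]
```

```bash
python3 -m creep '{"slide":[[5,0,-4],[10,0,-4],[10,0,-4],[10,0,-4]],"turn":[[0,0,0],[0,0,0],[0,0,0],[0,0,0]],"claw":[0,0,0,0]}'
python3 - <<'E'
from h import *
E=wristE(); c=optics.calibration('wrist'); im=optics.camera('wrist')[:,:,::-1]
np.save('wE.npy',E); cv2.imwrite('pics/w0.png',im)
E
```

```text
clock: 1.7
tool_pos: [0.5384, -0.0568, 0.2914]
ee_rot: [[0.177, 0.984, 0.0], [0.984, -0.177, 0.0], [0.0, 0.0, -1.0]]
contact_force: [-0.4, -0.3, 0.3]
finger_gap: 0.0853
grasp_force: 0.0
```

View pics/w0.png

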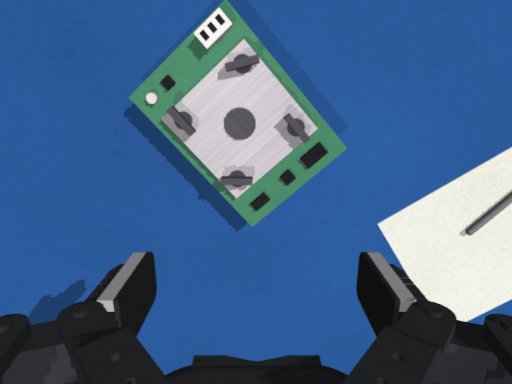

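The wrist view shows the whole board. The first bar is at (242,63) by the connector, and the second is at (237,181).

Run:
```python
from h import *
E=np.load('wE.npy'); c=optics.calibration('wrist'); im=cv2.imread('pics/w0.png')
hsv=cv2.cvtColor(im,cv2.COLOR_BGR2HSV)
g=cv2.inRange(hsv,(40,60,30),(90,255,255)); g=max(cv2.findContours(g,0,2)[0],key=cv2.contourArea)
P=plane(c,cv2.convexHull(g)[:,0],.03,E); print(cv2.minAreaRect((P*1000).astype(np.float32)))
gr=im.max(2); cen=[]
for n,(u,v) in dict(first=(242,63),second=(237,181),d1=(180,121),d2=(296,128)).items():
  for th in(55,65,75):
    m=np.zeros_like(gr); m[v-20:v+21,u-24:u+25]=(gr[v-20:v+21,u-24:u+25]<th)*255
    k=max(cv2.findContours(m,0,2)[0],key=cv2.contourArea,default=None)
    if k is None or len(k)<5: continue
    Q=plane(c,k[:,0],.056,E)*1000; r=cv2.minAreaRect(Q.astype(np.float32))
    x,y=np.linalg.svd(Q-Q.mean(0))[2][0]; print(n,th,np.round(r[0],1),np.round(r[1],1),np.round(r[2],1),'axis',np.round(np.degrees(np.arctan2(y,x)),1))
```

```text
((524.9791870117188, -14.163711547851562), (150.88243103027344, 210.99868774414062), 31.319448471069336)
first 65 [540.9  42.9] [15.1  1.9] 2.9 axis -177.0
first 75 [541.2  41.2] [17.4  6.1] 4.7 axis -174.4
second 55 [530.1 -99.1] [8.5 9.3] 79.8 axis -153.8
second 65 [530.1 -99.1] [8.5 9.3] 79.8 axis -153.8
second 75 [511.6 -70.4] [ 3.5 33. ] 79.8 axis -9.8
d1 75 [468.5   3.4] [ 3.1 32.4] 31.4 axis -58.7
d2 55 [605.2 -51.5] [5.5 8.9] 79.8 axis -165.6
d2 65 [605.2 -51.5] [5.5 8.9] 79.8 axis -163.2
d2 75 [580.5 -30.7] [ 5.3 15.6] 36.0 axis -50.1
```

```bash
python3 -c "
from h import *
go(.40,.283,.25,180)"
```

```text
t 1.75 slide [ 31.14 -19.68   4.09] turn [-1.000e-01  0.000e+00 -1.003e+02]
```

```bash
python3 -m creep '{"slide":[[31,-20,4],[31,-20,4],[31,-20,4],[31,-20,4],[31,-20,4],[31,-20,4],[31,-20,4],[31,-20,4],[31,-20,4],[31,-20,4],[31,-20,4],[31,-20,4]],"turn":[[0,0,-100],[0,0,-100],[0,0,-100],[0,0,-100],[0,0,-100],[0,0,-100],[0,0,-100],[0,0,-100],[0,0,-100],[0,0,-100],[0,0,-100],[0,0,-100]],"claw":[0,0,0,0,0,0,0,0,0,0,0,0]}';python3 -m creep '{"slide":[[0,0,0],[0,0,0],[0,0,0]],"turn":[[0,0,0],[0,0,0],[0,0,0]],"claw":[0.3,0.3,0.3]}'
python3 - <<'E'
from h import *
E=wristE(); c=optics.calibration('wrist'); im=optics.camera('wrist')[:,:,::-1]
np.save('wE1.npy',E); cv2.imwrite('pics/w1.png',im); print(status.get_state()['qpos'],proj(c,[[.402,.285,.088]],E))
E
```

```text
clock: 2.95
tool_pos: [0.3981, 0.281, 0.2506]
ee_rot: [[-1.0, 0.002, -0.001], [0.002, 1.0, -0.001], [0.001, -0.001, -1.0]]
contact_force: [0.5, 0.7, -0.3]
finger_gap: 0.0854
grasp_force: 0.0
clock: 3.25
tool_pos: [0.3974, 0.2824, 0.2511]
ee_rot: [[-1.0, 0.008, -0.0], [0.008, 1.0, -0.0], [0.0, -0.0, -1.0]]
contact_force: [0.2, 0.5, 0.2]
finger_gap: 0.0596
grasp_force: 0.0
[ 0.0039629   0.41271187 -0.96233604  1.89474021  0.39253049  1.03710178
  0.43910653] [[258.0748824  181.16924812]]
```

View pics/w1.png

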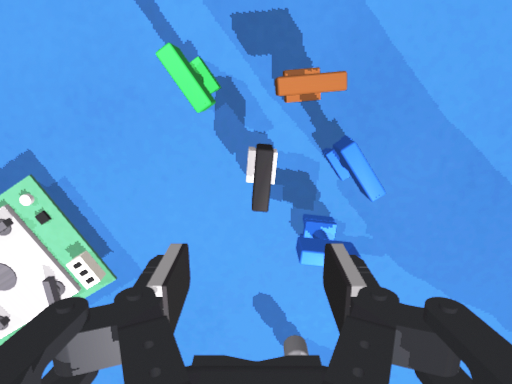

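The key handle is at about (263,178), with the foot under it. The nearest blue pieces, at (322,255) and (360,170), clear the fingers if they come down partly closed.

Run:
```python
from h import *
E=np.load('wE1.npy'); c=optics.calibration('wrist'); im=cv2.imread('pics/w1.png')
def show(im,E,c,box,z,th=55):
    x0,y0,x1,y1=box; gr=im.max(2); m=np.zeros_like(gr); m[y0:y1,x0:x1]=(gr[y0:y1,x0:x1]<th)*255
    k=max(cv2.findContours(m,0,2)[0],key=cv2.contourArea)
    Q=plane(c,k[:,0],z,E)*1000; r=cv2.minAreaRect(Q.astype(np.float32)); print(th,np.round(r,1) if 0 else r)
for th in(45,60):show(im,E,c,(235,130,290,225),.088,th)
go(.402,.285,.060,180)
```

```text
45 ((370.00604248046875, 290.5755920410156), (12.57939624786377, 4.489400863647461), 89.46224212646484)
60 ((370.5727233886719, 290.614501953125), (7.018727779388428, 13.71441650390625), 7.103592872619629)
t 3.3 slide [-0.47  0.24 19.12] turn [-0.   0.  -0.4]
```

Run:
```python
from h import *
E=np.load('wE1.npy'); c=optics.calibration('wrist'); im=cv2.imread('pics/w1.png')
print(im[178,240:290:4].tolist(), im[195,263])
b=im[:,:,0].astype(int);r=im[:,:,2].astype(int)
m=((im.max(2)<85)&(b-r<25)).astype(np.uint8)*255; k=np.zeros_like(m); k[130:225,235:290]=m[130:225,235:290]
k=max(cv2.findContours(k,0,2)[0],key=cv2.contourArea); print(cv2.boundingRect(k))
r=cv2.minAreaRect((plane(c,k[:,0],.088,E)*1000).astype(np.float32)); print(r)
```

```text
[[247, 162, 83], [245, 162, 83], [255, 255, 255], [255, 255, 255], [69, 65, 68], [73, 68, 73], [74, 70, 73], [82, 77, 80], [254, 253, 254], [157, 95, 52], [158, 95, 53], [157, 95, 52], [154, 94, 51]] [82 77 81]
(252, 144, 21, 67)
((398.9513854980469, 288.54339599609375), (15.051551818847656, 62.49772262573242), 85.06695556640625)
```

Run:
```python
from h import *
go(.4005,.2875,.060,175)
```

```text
t 3.3 slide [-0.32  0.49 19.12] turn [-0.   0.   4.6]
```

```bash
python3 -m creep '{"slide":[[-0.3,0.5,3],[-0.3,0.5,7],[-0.3,0.5,11],[-0.3,0.5,14],[-0.3,0.5,16],[-0.3,0.5,17.5],[-0.3,0.5,18.5],[-0.3,0.5,19.1],[-0.3,0.5,19.1],[-0.3,0.5,19.1]],"turn":[[0,0,4.6],[0,0,4.6],[0,0,4.6],[0,0,4.6],[0,0,4.6],[0,0,4.6],[0,0,4.6],[0,0,4.6],[0,0,4.6],[0,0,4.6]],"claw":[0.45,0.45,0.45,0.45,0.45,0.45,0.45,0.45,0.45,0.45]}'
python3 -m creep '{"slide":[[0,0,0],[0,0,0],[0,0,0],[0,0,0],[0,0,0],[0,0,0],[0,0,0],[0,0,0]],"turn":[[0,0,0],[0,0,0],[0,0,0],[0,0,0],[0,0,0],[0,0,0],[0,0,0],[0,0,0]],"claw":[0.7,0.9,0.9,0.9,0.9,0.9,0.9,0.9]}' 60
```

```text
clock: 4.3
tool_pos: [0.4003, 0.2884, 0.0609]
ee_rot: [[-0.996, 0.085, 0.001], [0.085, 0.996, 0.0], [-0.001, 0.0, -1.0]]
contact_force: [0.4, -0.1, -0.2]
finger_gap: 0.0469
grasp_force: 0.0
clock: 5.1
tool_pos: [0.4003, 0.2883, 0.0609]
ee_rot: [[-0.996, 0.085, 0.001], [0.085, 0.996, 0.0], [-0.001, 0.0, -1.0]]
contact_force: [-1.3, -1.7, 8.2]
finger_gap: 0.015
grasp_force: 58.7
```

```bash
python3 -m creep '{"slide":[[0,0,-2],[0,0,-5],[0,0,-9],[0,0,-11],[0,0,-11],[0,0,-11]],"turn":[[0,0,0],[0,0,0],[0,0,0],[0,0,0],[0,0,0],[0,0,0]],"claw":[0.9,0.9,0.9,0.9,0.9,0.9]}' 100
python3 - <<'E'
from h import *
E=wristE(); np.save('wE2.npy',E); s=status.get_state(); print(s['tool_pos'],s['contact_force'])
im=optics.camera('wrist')[:,:,::-1]; cv2.imwrite('pics/w2.png',im)
go(.5406,.0478,.17,184.5)
E
```

```text
clock: 5.7
tool_pos: [0.4001, 0.2877, 0.1701]
ee_rot: [[-0.996, 0.085, 0.0], [0.085, 0.996, -0.0], [-0.001, -0.0, -1.0]]
contact_force: [0.1, 0.3, -3.6]
finger_gap: 0.0145
grasp_force: 97.9
[0.40013251 0.2877492  0.17007943] [ 0.09811481  0.30153526 -3.59075327]
t 5.75 slide [-16.07 -22.7   -0.04] turn [-0.  -0.  -9.4]
```

View pics/w2.png

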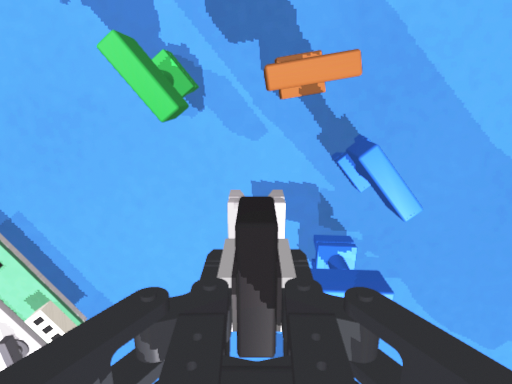

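The key is held straight. The handle's far edge is at v≈197, its near end is at v≈357, and the jaw tips show at (237,192) and (277,192).

Run:
```python
from h import *
c=optics.calibration('wrist'); E=np.linalg.inv(c['tool_from_camera'])
print(plane(c,[[256,197],[241,200],[275,200]],-.027,E)*1000)
print(proj(c,[[-.03,0,-.027],[-.03,0,.009],[.03,0,-.027],[.03,0,.009],[-.018,-.016,.061],[-.018,.016,.061],[.018,-.016,.061],[-.018,.016,.009]],E).round())
```

```text
[[38.07992863  0.73512513]
 [36.96899873 -4.610513  ]
 [36.95461788  7.5033575 ]]
[[254. 355.]
 [255. 304.]
 [254. 218.]
 [254. 191.]
 [230. 240.]
 [280. 240.]
 [229. 187.]
 [287. 283.]]
```

```bash
python3 -m creep '{"slide":[[-16.1,-22.7,0],[-16.1,-22.7,0],[-16.1,-22.7,0],[-16.1,-22.7,0],[-16.1,-22.7,0],[-16.1,-22.7,0],[-16.1,-22.7,0],[-16.1,-22.7,0],[-16.1,-22.7,0],[-16.1,-22.7,0]],"turn":[[0,0,-9],[0,0,-9],[0,0,-9],[0,0,-9],[0,0,-9],[0,0,-9],[0,0,-9],[0,0,-9],[0,0,-9],[0,0,-9]],"claw":[0.9,0.9,0.9,0.9,0.9,0.9,0.9,0.9,0.9,0.9]}'
python3 - <<'E'
from h import *
go(.5406,.0478,.104,184.5)
im=optics.camera('top')[:,:,::-1]; a=cv2.resize(im[100:240,225:385],None,fx=5,fy=4.2857,interpolation=cv2.INTER_CUBIC) if 0 else cv2.resize(im[110:230,230:380],None,fx=4,fy=4)
b=optics.camera('wrist')[:,:,::-1]; cv2.imwrite('pics/w3.png',b); cv2.imwrite('pics/t3.png',a)
E
```

```text
clock: 6.75
tool_pos: [0.5406, 0.0495, 0.1701]
ee_rot: [[-0.997, -0.074, -0.0], [-0.074, 0.997, 0.0], [0.0, 0.0, -1.0]]
contact_force: [0.6, 0.6, -3.1]
finger_gap: 0.0147
grasp_force: 98.0
t 6.75 slide [ 0.01 -0.17  6.61] turn [ 0.  -0.  -0.3]
```

View pics/w3.png

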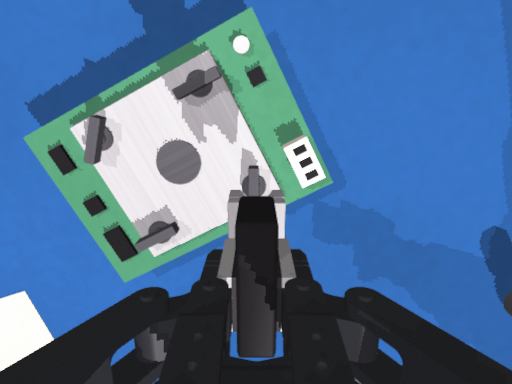

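The bar's end at (254,175) is in line with the key's slot, so I'm lowering.

```bash
python3 -m creep '{"slide":[[0,-0.1,1],[0,-0.1,2.5],[0,-0.1,4],[0,-0.1,4.7],[0,-0.1,5.2],[0,-0.1,5.7],[0,-0.1,6.2],[0,-0.1,6.6],[0,-0.1,6.6],[0,-0.1,6.6]],"turn":[[0,0,0],[0,0,0],[0,0,0],[0,0,0],[0,0,0],[0,0,0],[0,0,0],[0,0,0],[0,0,0],[0,0,0]],"claw":[0.9,0.9,0.9,0.9,0.9,0.9,0.9,0.9,0.9,0.9]}'
```

```text
clock: 7.85
tool_pos: [0.5413, 0.0474, 0.1044]
ee_rot: [[-0.997, -0.072, 0.0], [-0.072, 0.997, 0.0], [-0.0, 0.0, -1.0]]
contact_force: [-0.1, 0.4, -1.8]
finger_gap: 0.0142
grasp_force: 98.0
```

```bash
python3 -m creep '{"slide":[[0,0,0],[0,0,0],[0,0,0],[0,0,0],[0,0,0],[0,0,0],[0,0,0],[0,0,0],[0,0,0],[0,0,0],[0,0,0],[0,0,0]],"turn":[[0,0,7],[0,0,14],[0,0,21],[0,0,28],[0,0,35],[0,0,42],[0,0,49],[0,0,56],[0,0,63],[0,0,70],[0,0,71],[0,0,71]],"claw":[0.9,0.9,0.9,0.9,0.9,0.9,0.9,0.9,0.9,0.9,0.9,0.9]}'
python3 -m creep '{"slide":[[0,0,0],[0,0,0],[0,0,0],[0,0,-2],[0,0,-5],[0,0,-7],[0,0,-7]],"turn":[[0,0,0],[0,0,-4],[0,0,-7],[0,0,-7],[0,0,-7],[0,0,-7],[0,0,-7]],"claw":[0.9,0.9,0.9,0.9,0.9,0.9,0.9]}'
python3 - <<'E'
from h import *
go(.5106,-.0759,.172,170)
go(.5106,-.0759,.172,80)
im=optics.camera('top')[:,:,::-1]; cv2.imwrite('pics/t4f.png',im)
E=wristE(); np.save('wE4.npy',E); b=optics.camera('wrist')[:,:,::-1]; cv2.imwrite('pics/w4.png',b)
E
```

```text
clock: 9.05
tool_pos: [0.5416, 0.0476, 0.1047]
ee_rot: [[-0.396, 0.918, 0.001], [0.918, 0.396, 0.0], [-0.0, 0.001, -1.0]]
contact_force: [1.1, 0.5, -1.2]
finger_gap: 0.0144
grasp_force: 98.3
clock: 9.75
tool_pos: [0.5421, 0.0474, 0.1765]
ee_rot: [[-0.503, 0.864, 0.003], [0.864, 0.503, 0.0], [-0.001, 0.003, -1.0]]
contact_force: [0.9, 0.1, -1.6]
finger_gap: 0.0141
grasp_force: 98.2
t 9.75 slide [-9.06 -8.93  0.44] turn [  0.1   0.1 -49.8]
t 9.75 slide [-9.06 -8.93  0.44] turn [ 0.2  0.  40.2]
```

View pics/w4.png

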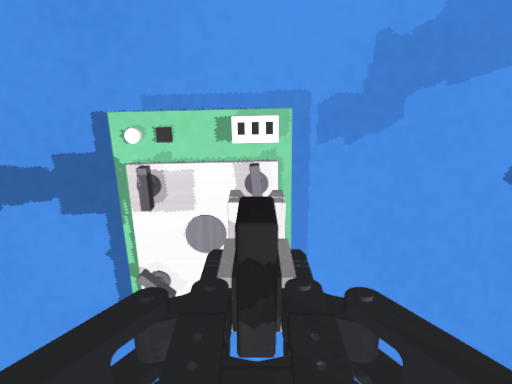

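The first bar's end is at (255,178), now parallel to the board edge. I'll go above the second screw and measure the first from there.

```bash
python3 -m creep '{"slide":[[-9.1,-8.9,0],[-9.1,-8.9,0],[-9.1,-8.9,0],[-9.1,-8.9,0],[-9.1,-8.9,0],[-9.1,-8.9,0],[-9.1,-8.9,0],[-9.1,-8.9,0],[-9.1,-8.9,0]],"turn":[[0,0,-50],[0,0,-50],[0,0,-50],[0,0,-50],[0,0,-50],[0,0,-50],[0,0,-50],[0,0,-50],[0,0,-50]],"claw":[0.9,0.9,0.9,0.9,0.9,0.9,0.9,0.9,0.9]}'
python3 - <<'E'
from h import *
go(.5106,-.0759,.104,170)
E=wristE(); c=optics.calibration('wrist'); b=optics.camera('wrist')[:,:,::-1]
im=optics.camera('top')[:,:,::-1]
cv2.imwrite('pics/w5f.png',b)
a=cv2.resize(im[115:225,245:375],None,fx=3,fy=3,interpolation=cv2.INTER_CUBIC)
o=np.zeros((400,800,3),np.uint8); o[:330,:390]=a; o[:308,390:800]=cv2.resize(b,(410,308)); cv2.imwrite('pics/c5.png',o)
print(proj(c,[[.5406,.0478,.056],[.5106,-.0759,.056]],E))
E
```

```text
clock: 10.75
tool_pos: [0.5097, -0.076, 0.1739]
ee_rot: [[-0.985, 0.174, -0.001], [0.174, 0.985, 0.0], [0.001, 0.0, -1.0]]
contact_force: [-0.2, -0.6, -1.7]
finger_gap: 0.0143
grasp_force: 98.3
t 10.75 slide [-0.09  0.02  6.99] turn [ 0. -0. -0.]
[[414.4301514  200.32828883]
 [255.60770864 190.92052003]]
```

View pics/c5.png

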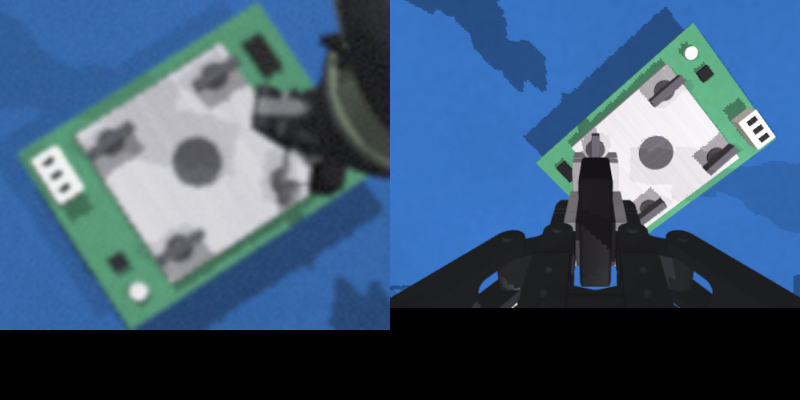

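The first bar, at (718,157) in the right-hand crop, matches the finished bars. The second bar's end, at (595,147), is in line with the slot, so I'm lowering and turning.

```bash
python3 -m creep '{"slide":[[-0.1,0,1.5],[-0.1,0,3.5],[-0.1,0,4.5],[-0.1,0,5.1],[-0.1,0,5.6],[-0.1,0,6.1],[-0.1,0,6.6],[-0.1,0,7],[-0.1,0,7],[-0.1,0,7]],"turn":[[0,0,0],[0,0,0],[0,0,0],[0,0,0],[0,0,0],[0,0,0],[0,0,0],[0,0,0],[0,0,0],[0,0,0]],"claw":[0.9,0.9,0.9,0.9,0.9,0.9,0.9,0.9,0.9,0.9]}'
```

```text
clock: 11.85
tool_pos: [0.511, -0.0762, 0.1044]
ee_rot: [[-0.985, 0.171, 0.0], [0.171, 0.985, 0.0], [-0.0, 0.0, -1.0]]
contact_force: [-0.3, -0.9, -2.2]
finger_gap: 0.0143
grasp_force: 98.3
```

```bash
python3 -m creep '{"slide":[[0,0,0],[0,0,0],[0,0,0],[0,0,0],[0,0,0],[0,0,0],[0,0,0],[0,0,0],[0,0,0],[0,0,0],[0,0,0]],"turn":[[0,0,7],[0,0,14],[0,0,21],[0,0,28],[0,0,35],[0,0,42],[0,0,49],[0,0,55],[0,0,57],[0,0,57],[0,0,57]],"claw":[0.9,0.9,0.9,0.9,0.9,0.9,0.9,0.9,0.9,0.9,0.9]}'
python3 -m creep '{"slide":[[0,0,0],[0,0,0],[0,0,0],[0,0,-2],[0,0,-5],[0,0,-8],[0,0,-8]],"turn":[[0,0,0],[0,0,-4],[0,0,-7],[0,0,-7],[0,0,-7],[0,0,-7],[0,0,-7]],"claw":[0.9,0.9,0.9,0.9,0.9,0.9,0.9]}'
python3 - <<'E'
from h import *
go(.56,.23,.185,180)
E
```

```text
clock: 12.95
tool_pos: [0.5113, -0.076, 0.1046]
ee_rot: [[-0.395, 0.919, 0.001], [0.919, 0.395, 0.0], [-0.0, 0.001, -1.0]]
contact_force: [2.6, 1.6, -0.1]
finger_gap: 0.0141
grasp_force: 98.7
clock: 13.65
tool_pos: [0.512, -0.0767, 0.1873]
ee_rot: [[-0.502, 0.865, 0.004], [0.865, 0.502, -0.001], [-0.003, 0.003, -1.0]]
contact_force: [1.1, 0.1, -1.9]
finger_gap: 0.0143
grasp_force: 98.6
t 13.65 slide [24.11 19.55  0.21] turn [  0.1   0.2 -59.8]
```

Run:
```python
from h import *
go(.56,.20,.185,120)
```

```text
t 13.65 slide [21.51 18.05  0.22] turn [0.2 0.2 0.2]
```

```bash
python3 -m creep '{"slide":[[21.5,18,0],[21.5,18,0],[21.5,18,0],[21.5,18,0],[21.5,18,0],[21.5,18,0],[21.5,18,0],[21.5,18,0],[21.5,18,0],[21.5,18,0]],"turn":[[0.2,0.2,0],[0.2,0.2,0],[0.2,0.2,0],[0.2,0.2,0],[0.2,0.2,0],[0.2,0.2,0],[0.2,0.2,0],[0.2,0.2,0],[0.2,0.2,0],[0.2,0.2,0]],"claw":[0.9,0.9,0.9,0.9,0.9,0.9,0.9,0.9,0.9,0.9]}'
python3 - <<'E'
from h import *
go(.56,.20,.0615,120)
im=optics.camera('top')[:,:,::-1]; cv2.imwrite('pics/t6f.png',im)
cv2.imwrite('pics/c6.png',cv2.resize(im[110:230,150:380],None,fx=3.4,fy=3.4,interpolation=cv2.INTER_CUBIC))
E
```

```text
clock: 14.65
tool_pos: [0.5587, 0.1986, 0.1841]
ee_rot: [[-0.501, 0.866, -0.005], [0.866, 0.501, 0.001], [0.003, -0.004, -1.0]]
contact_force: [-0.5, 0.5, -1.4]
finger_gap: 0.0146
grasp_force: 98.5
t 14.65 slide [ 0.02  0.23 12.26] turn [-0.2 -0.2  0.1]
```

View pics/c6.png

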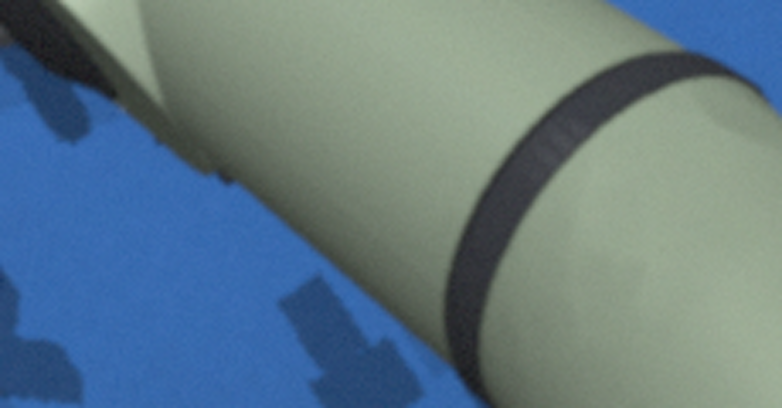

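The arm hides the board in this view. I'll set the key down at a clear spot and check the bars numerically after retreating.

```bash
python3 -m creep '{"slide":[[0,0.2,3],[0,0.2,7],[0,0.2,9.5],[0,0.2,11],[0,0.2,11.6],[0,0.2,12],[0,0.2,12.2],[0,0.2,12.3],[0,0.2,12.3],[0,0.2,12.3]],"turn":[[-0.2,-0.2,0],[-0.2,-0.2,0],[-0.2,-0.2,0],[-0.2,-0.2,0],[-0.2,-0.2,0],[-0.2,-0.2,0],[-0.2,-0.2,0],[-0.2,-0.2,0],[-0.2,-0.2,0],[-0.2,-0.2,0]],"claw":[0.9,0.9,0.9,0.9,0.9,0.9,0.9,0.9,0.9,0.9]}'
```

```text
clock: 15.7
tool_pos: [0.56, 0.2013, 0.0618]
ee_rot: [[-0.502, 0.865, 0.001], [0.865, 0.502, 0.0], [-0.0, 0.001, -1.0]]
contact_force: [0.3, 0.4, -1.4]
finger_gap: 0.0142
grasp_force: 98.4
```

```bash
python3 -m creep '{"slide":[[0,0,0.05],[0,0,0.1],[0,0,0.12],[0,0,0.12]],"turn":[[0,0,0],[0,0,0],[0,0,0],[0,0,0]],"claw":[0.9,0.9,0.9,0.9]}' 20
```

```text
clock: 16.1
tool_pos: [0.5601, 0.2014, 0.061]
ee_rot: [[-0.502, 0.865, 0.001], [0.865, 0.502, -0.0], [-0.0, 0.001, -1.0]]
contact_force: [-3.8, -1.4, 14.3]
finger_gap: 0.0141
grasp_force: 101.0
```

Contact with the bench. I'm opening and retreating straight up.

```bash
python3 -m creep '{"slide":[[0,0,0],[0,0,0],[0,0,0],[0,0,0],[0,0,0],[0,0,-2],[0,0,-5],[0,0,-9],[0,0,-13],[0,0,-16],[0,0,-18],[0,0,-18]],"turn":[[0,0,0],[0,0,0],[0,0,0],[0,0,0],[0,0,0],[0,0,0],[0,0,0],[0,0,0],[0,0,0],[0,0,0],[0,0,0],[0,0,0]],"claw":[0.7,0.5,0.3,0.3,0.3,0.3,0.3,0.3,0.3,0.3,0.3,0.3]}' 20
python3 - <<'E'
from h import *
E=wristE(); c=optics.calibration('wrist'); im=optics.camera('wrist')[:,:,::-1]; cv2.imwrite('pics/w7f.png',im)
print(proj(c,[[.56,.2,.088],[.5406,.0478,.056],[.5106,-.0759,.056]],E).round())
b=im[:,:,0].astype(int);r=im[:,:,2].astype(int)
m=((im.max(2)<95)&(b-r<25)).astype(np.uint8)*255
u,v=proj(c,[[.56,.2,.088]],E)[0].astype(int);k=np.zeros_like(m);k[v-55:v+55,u-35:u+35]=m[v-55:v+55,u-35:u+35]
k=max(cv2.findContours(k,0,2)[0],key=cv2.contourArea);print(cv2.minAreaRect((plane(c,k[:,0],.088,E)*1000).astype(np.float32)))
go(.57,.11,.28,80)
E
```

```text
clock: 17.3
tool_pos: [0.5608, 0.2018, 0.2429]
ee_rot: [[-0.502, 0.865, 0.004], [0.865, 0.502, 0.001], [-0.001, 0.004, -1.0]]
contact_force: [0.3, 0.4, -0.2]
finger_gap: 0.0599
grasp_force: 0.0
[[255. 180.]
 [169. 282.]
 [ 99. 352.]]
((558.5473022460938, 202.06817626953125), (14.846552848815918, 62.53693771362305), 29.571887969970703)
t 17.35 slide [-8.4  -3.73 -3.89] turn [ 0.1 -0.  40.1]
```

The key's top outline matches the one from when it first stood upright, and it sits at (560,201) mm. Now I'll check the bars from the earlier viewpoint.

```bash
python3 -c "
from h import *
go(.538,-.08,.29,80)"
```

```text
t 17.35 slide [-23.23 -16.03  -4.91] turn [ 0.1 -0.  40.1]
```

```bash
python3 -m creep '{"slide":[[-4,-3,-5],[-23,-16,-5],[-23,-16,-5],[-23,-16,-5],[-23,-16,-5],[-23,-16,-5],[-23,-16,-5],[-23,-16,-5],[-23,-16,-5],[-23,-16,-5],[-23,-16,-5]],"turn":[[0,0,0],[0,0,40],[0,0,40],[0,0,40],[0,0,40],[0,0,40],[0,0,40],[0,0,40],[0,0,40],[0,0,40],[0,0,40]],"claw":[0.3,0.3,0.3,0.3,0.3,0.3,0.3,0.3,0.3,0.3,0.3]}'
python3 - <<'E'
from h import *
E=wristE(); c=optics.calibration('wrist'); im=optics.camera('wrist')[:,:,::-1]; cv2.imwrite('pics/w8f.png',im)
gr=im.max(2)
for n,p in dict(first=(.5406,.0478),second=(.5106,-.0759),d1=(.4637,-.0139),d2=(.5875,-.0143)).items():
  u,v=proj(c,[[*p,.056]],E)[0].round().astype(int)
  for th in(75,85,95):
    m=np.zeros_like(gr); m[v-20:v+21,u-20:u+21]=(gr[v-20:v+21,u-20:u+21]<th)*255
    k=max(cv2.findContours(m,0,2)[0],key=cv2.contourArea,default=None)
    if k is None or len(k)<6: continue
    Q=plane(c,k[:,0],.056,E)*1000; r=cv2.minAreaRect(Q.astype(np.float32))
    x,y=np.linalg.svd(Q-Q.mean(0))[2][0]; print(n,(u,v),th,np.round(r[0],1),np.round(r[1],1),'axis',np.round(np.degrees(np.arctan2(y,x))%180,1))
E
```

```text
clock: 18.45
tool_pos: [0.5369, -0.0771, 0.2898]
ee_rot: [[0.17, 0.985, -0.0], [0.985, -0.17, 0.0], [0.0, -0.0, -1.0]]
contact_force: [-0.4, -0.2, 0.0]
finger_gap: 0.0595
grasp_force: 0.0
first (np.int64(240), np.int64(41)) 75 [536.3  42.3] [ 5.6 30.3] axis 126.2
first (np.int64(240), np.int64(41)) 85 [537.   43.9] [ 9.  34.3] axis 130.8
first (np.int64(240), np.int64(41)) 95 [539.8  46.9] [18.  34.4] axis 126.0
second (np.int64(234), np.int64(164)) 75 [514.6 -72. ] [ 3.  31.5] axis 126.7
second (np.int64(234), np.int64(164)) 85 [515.9 -70.7] [ 7.2 33.9] axis 125.1
second (np.int64(234), np.int64(164)) 95 [512.  -73.6] [18. 35.] axis 120.5
d1 (np.int64(181), np.int64(115)) 75 [471.2  -1. ] [ 2.6 20.8] axis 118.1
d1 (np.int64(181), np.int64(115)) 85 [471.9  -2.6] [ 8.7 22.7] axis 100.3
d1 (np.int64(181), np.int64(115)) 95 [466.2  -2.5] [19.  25.1] axis 135.9
d2 (np.int64(295), np.int64(95)) 75 [580.6 -30.1] [ 5.9 13.6] axis 122.5
d2 (np.int64(295), np.int64(95)) 85 [579.5 -25. ] [ 8.  23.5] axis 106.1
d2 (np.int64(295), np.int64(95)) 95 [584.9 -24.7] [17.4 25.6] axis 135.7
```

Both bars read about 125–126° against the target of 121.4°, so they are roughly 4–5° off and within the 15° limit. The key is standing free, so I'm handing in.

```bash
python3 -c "
from bench import workorder; print(workorder.job_done())"
```

```text
the job is handed in; nothing more can be done
None
```

I handed the job in at about 18.5 s: both screws were turned with the key in the required order and measured about 5° from parallel. The key was left standing upright on the bench, clear of the board and released; the hand-in returned no verdict.

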